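# Pin down the drying stand and crib the carving slats on it

### The arm

A 7-joint arm with a two-finger parallel gripper is mounted at the origin on the work surface. World frame = base frame: x ahead of the robot, y to its left, z up, the work surface at z = 0. Lengths are in mm, angles in rad, forces in N, time in s.
With the tool pointing down it reaches from about 400 to 925 mm from the base axis. Payload 4.1 kg.
Tool frame: the origin (TCP) lies midway between the tips of the shut fingers; the grasp point (between the pads) lies 19 mm behind it; z points along the fingers, y is the line along which they close (so a half turn about z gives the same grasp; the last joint's range is limited). The gripper opens to 85 mm and grips with 20 to 120 N. Pads are 22 mm wide; open, the fingers measure 114 mm over their backs; the gripper's body (76 mm by 85 mm) begins 54 mm behind the grasp point. The pads swing forward as they close: fully open they stand 13 mm farther back than shut.
Start: joints at [-1.353, 0.398, 0.045, 1.537, -0.019, 1.207, -0.051], TCP at [202.474, 617.7, 192.947] pointing down, gripper open.
Joint ranges: [-2.82, 2.82], [-0.49, 2.23], [-1.37, 1.46], [0, 2.46], [-1.36, 4.5], [0.23, 2], [-2.94, 2.94]. Speed limits (rad/s): [2.57, 2.57, 3.14, 3.14, 3.14, 3.14, 3.14].

### API

Orientations are given as a unit quaternion [x, y, z, w].
In Python, from workcell import arm, planner, vision, telemetry gives the robot as it stands. Calls block until the motion is done:
- arm.move_pose(position, orientation): joint-space move of the TCP to a pose.
- arm.servo_line(position, v=150, frame=None, force_limit=None): straight line of the TCP; frame=None keeps the orientation; v is the mean speed in mm/s. With force_limit (N) it stops when the force on the tool has changed by that much, and returns True; else False.
- arm.move_joints(angles): joint-space move.
- arm.gripper_to(opening, f_grip=None): opening from 0.0 (shut) to 1.0 (fully open); f_grip is the grip in N (None keeps the last); returns when the fingers have stopped.
- arm.wait(seconds).
- planner.ik(position, orientation): joint angles nearest the present ones, or None.
- vision.camera(name): name is "scene" or "top" or "wrist"; returns the picture (480x640x3 uint8, red, green, blue); there is no depth.
- vision.camera_info(name): a dict with "fovy" (degrees; the focal length in pixels is half the picture's height over the tangent of half this angle, whatever the lens; pixels are square), "cx", "cy" (the principal point, pixels), "dist_coeffs" ([k1, k2, p1, p2, k3] as OpenCV has them; the pictures are not rectified), "world_from_camera" (4x4, takes a point from camera to world coordinates). Camera axes: x right, y up, looking along -z (the intrinsics and any distortion apply to the point x, -y, -z); pixel columns grow to the right and rows downward; lengths in mm; the calibration is good to about 2 mm. A picture is of the moment at which its call begins: read the wrist's pose just before it. camera_info takes no time and is no camera call; for the wrist camera it gives the pose at the moment of the call.
A pose or a line that the arm cannot do raises arm.PlanningError and nothing moves.
- arm.hand_in(): hands the job in; it is judged then, once.
Readings, each from a call of its own:
- telemetry.current_time_s(): time.
- telemetry.current_q(): joint angles.
- telemetry.current_dq(): joint speeds.
- telemetry.current_tau(): joint torques, N m.
- telemetry.current_position(): TCP position.
- telemetry.current_eef_rot(): TCP orientation.
- telemetry.current_force(): force on the tool from outside, world axes, zero at the start.
- telemetry.current_wrist_torque(): the same for the moment, N m.
- telemetry.current_grip_width(): opening from 0.0 (shut) to 1.0 (fully open).
- telemetry.current_grip_force(): force on a finger pad.
Only numpy, scipy, OpenCV 4.12 (cv2) and the standard library are available. Lean on these libraries where they do the work, as an engineer would, in place of code of your own. Each camera call takes 0.05 s, during which the arm holds its last target. There are 200 camera calls.

### The job

Lock the drying stand before you load it: take the red-headed steel pin from its wooden holder and feel with its tip along the slot of the green housing until it drops into the hole hidden inside, then push it fully home, head resting on the cover, and let go. Then stack all the lime slats from the mat on the stand to dry as a crib: two slats to a layer, one along each of two opposite edges with outer faces flush with the stand's edges, every layer crosswise to the one below, the first crosswise to the two dark bearers (a last odd slat goes along either edge, crosswise too). Leave the mallet, glue bottle, gouge and carving where they are.

Things in the scene. Friction and masses are not known exactly. Their poses are not given: they have to be found in the camera images.
- stand: Drying stand, fixed to the bench: plywood board 120 x 120 x 20 mm, origin at the centre of its underside. Two fixed dark bearers, 22 x 22 x 120 mm, lie on it along the stand's y at x = -49 and +49 mm, tops 42 mm above the bench. At its -y side stands a green anchor housing, 132 mm long in x, 50 mm wide, centred at y = -135 mm, its cover's top 75 mm above the bench
- crib (a point): Centre of the stand at the height of the bearers' tops (42 mm), axes as the stand's; the crib is built up from here. First layer of slats along x, centres at y = -49 and +49 mm, 11 mm above this point; second along y, at x = -49 and +49 mm, 33 mm above; third like the first, 55 mm above
- slot (a point): Centre of the slot in the green cover, at its top face, axes as the stand's. The slot is 56 mm long in x, 18 mm wide in y, the cover 8 mm thick. 30 mm below this point is a fixed black floor, hidden inside, with one round 18 mm hole (slightly chamfered) on the slot's mid-line, up to 18 mm either way in x, position not given. The hole goes down to the bench
- pin_head (a point): Centre of the locking pin's red square head, 24 x 24 x 40 mm; z from tip to head. Below it a steel shank, 14 mm across, 60 mm long (tip 80 mm from this point, last 4 mm tapered to 8 mm). Starts upright in the holder, head resting on it. Height above the bench: 95 mm fully home (head on the cover), 125 mm with the tip on the hidden floor. About 110 g
- holder: Dark wooden pin holder, fixed: block 60 x 60 x 70 mm with a 17 mm hole in the middle of its top. Origin at the centre of its underside
- mat: Blue cutting mat, fixed, 320 x 300 x 2 mm, on which the slats lie at the start. Origin at the centre of its underside
- slat0_mid (a point): Centre of a planed lime slat, 120 mm long (its x) with a square section 22 x 22 mm, about 32 g. Lies flat on the mat at the start; there are 4 to 6 such slats in all
- slat1_mid (a point): Centre of a planed lime slat, 120 mm long (its x) with a square section 22 x 22 mm, about 32 g. Lies flat on the mat at the start; there are 4 to 6 such slats in all
- slat2_mid (a point): Centre of a planed lime slat, 120 mm long (its x) with a square section 22 x 22 mm, about 32 g. Lies flat on the mat at the start; there are 4 to 6 such slats in all
- slat3_mid (a point): Centre of a planed lime slat, 120 mm long (its x) with a square section 22 x 22 mm, about 32 g. Lies flat on the mat at the start; there are 4 to 6 such slats in all
- slat4_mid (a point): Centre of a planed lime slat, 120 mm long (its x) with a square section 22 x 22 mm, about 32 g. Lies flat on the mat at the start; there are 4 to 6 such slats in all
- slat5_mid (a point): Centre of a planed lime slat, 120 mm long (its x) with a square section 22 x 22 mm, about 32 g. Lies flat on the mat at the start; there are 4 to 6 such slats in all
- mallet: Bystander: carver's round wooden mallet, 150 mm tall, 74 mm across, upright on its head. Origin under its centre
- glue: Bystander: white glue bottle, 54 mm across, 130 mm tall. Origin under its centre
- carving: Bystander: half-carved lime block, about 90 x 150 x 100 mm. Origin under its centre
- gouge: Bystander: gouge with wooden handle, 240 mm long, lying along its x. Origin under its centre
There are look-alikes about, which are no part of the job. Leave any orange look-alike of the part that bears slat2_mid alone. Leave any blue look-alike of the part that bears slat3_mid alone.

How it is judged (in metres and radians):
On the way:
1. the pin is fully home in the housing's hidden hole and let go, while no slat is yet on the stand (z of pin_head in the frame of stand between 0.091 and 0.099 m and x of pin_head in the frame of stand between -0.024 and 0.024 m and y of pin_head in the frame of stand between -0.143 and -0.127 m and angle between pin_head's own z axis and vertical below 0.12 rad and contact force between the fingers and anything else below 0.5 N and height (world z) of each of slat0_mid, slat1_mid, slat2_mid, slat3_mid, slat4_mid, slat5_mid below 0.035 m), for 0.3 s.
At the end, for the whole second after the job is handed in: The pin is still home (head height within 4 mm, 7 degrees of upright) and every slat lies in the crib on the stand: two to a layer, layers alternating, first across the bearers, each within 13 mm of flush with its edge, 15 mm lengthwise, 6 mm in height, 10 degrees (z of pin_head in the frame of stand between 0.091 and 0.099 m and x of pin_head in the frame of stand between -0.024 and 0.024 m and y of pin_head in the frame of stand between -0.143 and -0.127 m and angle between pin_head's own z axis and vertical below 0.12 rad and ((z of slat0_mid in the frame of stand between 0.047 and 0.059 m and x of slat0_mid in the frame of stand between -0.015 and 0.015 m and angle between the x axis of slat0_mid and the x axis of stand, either way round below 0.17 rad and (y of slat0_mid in the frame of stand between -0.062 and -0.036 m or y of slat0_mid in the frame of stand between 0.036 and 0.062 m)) or (z of slat0_mid in the frame of stand between 0.069 and 0.081 m and y of slat0_mid in the frame of stand between -0.015 and 0.015 m and angle between the x axis of slat0_mid and the y axis of stand, either way round below 0.17 rad and (x of slat0_mid in the frame of stand between -0.062 and -0.036 m or x of slat0_mid in the frame of stand between 0.036 and 0.062 m)) or (z of slat0_mid in the frame of stand between 0.091 and 0.103 m and x of slat0_mid in the frame of stand between -0.015 and 0.015 m and angle between the x axis of slat0_mid and the x axis of stand, either way round below 0.17 rad and (y of slat0_mid in the frame of stand between -0.062 and -0.036 m or y of slat0_mid in the frame of stand between 0.036 and 0.062 m))) and ((z of slat1_mid in the frame of stand between 0.047 and 0.059 m and x of slat1_mid in the frame of stand between -0.015 and 0.015 m and angle between the x axis of slat1_mid and the x axis of stand, either way round below 0.17 rad and (y of slat1_mid in the frame of stand between -0.062 and -0.036 m or y of slat1_mid in the frame of stand between 0.036 and 0.062 m)) or (z of slat1_mid in the frame of stand between 0.069 and 0.081 m and y of slat1_mid in the frame of stand between -0.015 and 0.015 m and angle between the x axis of slat1_mid and the y axis of stand, either way round below 0.17 rad and (x of slat1_mid in the frame of stand between -0.062 and -0.036 m or x of slat1_mid in the frame of stand between 0.036 and 0.062 m)) or (z of slat1_mid in the frame of stand between 0.091 and 0.103 m and x of slat1_mid in the frame of stand between -0.015 and 0.015 m and angle between the x axis of slat1_mid and the x axis of stand, either way round below 0.17 rad and (y of slat1_mid in the frame of stand between -0.062 and -0.036 m or y of slat1_mid in the frame of stand between 0.036 and 0.062 m))) and ((z of slat2_mid in the frame of stand between 0.047 and 0.059 m and x of slat2_mid in the frame of stand between -0.015 and 0.015 m and angle between the x axis of slat2_mid and the x axis of stand, either way round below 0.17 rad and (y of slat2_mid in the frame of stand between -0.062 and -0.036 m or y of slat2_mid in the frame of stand between 0.036 and 0.062 m)) or (z of slat2_mid in the frame of stand between 0.069 and 0.081 m and y of slat2_mid in the frame of stand between -0.015 and 0.015 m and angle between the x axis of slat2_mid and the y axis of stand, either way round below 0.17 rad and (x of slat2_mid in the frame of stand between -0.062 and -0.036 m or x of slat2_mid in the frame of stand between 0.036 and 0.062 m)) or (z of slat2_mid in the frame of stand between 0.091 and 0.103 m and x of slat2_mid in the frame of stand between -0.015 and 0.015 m and angle between the x axis of slat2_mid and the x axis of stand, either way round below 0.17 rad and (y of slat2_mid in the frame of stand between -0.062 and -0.036 m or y of slat2_mid in the frame of stand between 0.036 and 0.062 m))) and ((z of slat3_mid in the frame of stand between 0.047 and 0.059 m and x of slat3_mid in the frame of stand between -0.015 and 0.015 m and angle between the x axis of slat3_mid and the x axis of stand, either way round below 0.17 rad and (y of slat3_mid in the frame of stand between -0.062 and -0.036 m or y of slat3_mid in the frame of stand between 0.036 and 0.062 m)) or (z of slat3_mid in the frame of stand between 0.069 and 0.081 m and y of slat3_mid in the frame of stand between -0.015 and 0.015 m and angle between the x axis of slat3_mid and the y axis of stand, either way round below 0.17 rad and (x of slat3_mid in the frame of stand between -0.062 and -0.036 m or x of slat3_mid in the frame of stand between 0.036 and 0.062 m)) or (z of slat3_mid in the frame of stand between 0.091 and 0.103 m and x of slat3_mid in the frame of stand between -0.015 and 0.015 m and angle between the x axis of slat3_mid and the x axis of stand, either way round below 0.17 rad and (y of slat3_mid in the frame of stand between -0.062 and -0.036 m or y of slat3_mid in the frame of stand between 0.036 and 0.062 m))) and ((z of slat4_mid in the frame of stand between 0.047 and 0.059 m and x of slat4_mid in the frame of stand between -0.015 and 0.015 m and angle between the x axis of slat4_mid and the x axis of stand, either way round below 0.17 rad and (y of slat4_mid in the frame of stand between -0.062 and -0.036 m or y of slat4_mid in the frame of stand between 0.036 and 0.062 m)) or (z of slat4_mid in the frame of stand between 0.069 and 0.081 m and y of slat4_mid in the frame of stand between -0.015 and 0.015 m and angle between the x axis of slat4_mid and the y axis of stand, either way round below 0.17 rad and (x of slat4_mid in the frame of stand between -0.062 and -0.036 m or x of slat4_mid in the frame of stand between 0.036 and 0.062 m)) or (z of slat4_mid in the frame of stand between 0.091 and 0.103 m and x of slat4_mid in the frame of stand between -0.015 and 0.015 m and angle between the x axis of slat4_mid and the x axis of stand, either way round below 0.17 rad and (y of slat4_mid in the frame of stand between -0.062 and -0.036 m or y of slat4_mid in the frame of stand between 0.036 and 0.062 m))) and ((z of slat5_mid in the frame of stand between 0.047 and 0.059 m and x of slat5_mid in the frame of stand between -0.015 and 0.015 m and angle between the x axis of slat5_mid and the x axis of stand, either way round below 0.17 rad and (y of slat5_mid in the frame of stand between -0.062 and -0.036 m or y of slat5_mid in the frame of stand between 0.036 and 0.062 m)) or (z of slat5_mid in the frame of stand between 0.069 and 0.081 m and y of slat5_mid in the frame of stand between -0.015 and 0.015 m and angle between the x axis of slat5_mid and the y axis of stand, either way round below 0.17 rad and (x of slat5_mid in the frame of stand between -0.062 and -0.036 m or x of slat5_mid in the frame of stand between 0.036 and 0.062 m)) or (z of slat5_mid in the frame of stand between 0.091 and 0.103 m and x of slat5_mid in the frame of stand between -0.015 and 0.015 m and angle between the x axis of slat5_mid and the x axis of stand, either way round below 0.17 rad and (y of slat5_mid in the frame of stand between -0.062 and -0.036 m or y of slat5_mid in the frame of stand between 0.036 and 0.062 m)))); the robot touches nothing.
It fails at once if a bystander is pushed more than 40 mm or tipped over (distance of any of mallet, glue, carving, gouge from where it was at the start of the episode above 0.04 m or angle between any of mallet, glue, carving's own z axis and vertical above 0.5 rad).
Of slat0, slat1, slat2, slat3 only 2 to 4 are there at a start; the rules pass over those that are not, and their reading is None.
At some moment in a run one of slat4, slat5 may be knocked a few centimetres aside while the robot is not near it.
It also fails if it takes over 210 s, if anything falls off the work surface, if the arm or the gripper's body presses on something with over 40 N, if the wrist force passes 120 N, or if a joint passes its speed limit or range.

## Working session

There is one attempt and no reset: what is moved stays moved. The work goes in short steps, each a Python script; the robot and the scene stay as the last script left them, time stands still between calls to the robot, and variables do not carry over. Pictures are saved under pics/ and viewed, at most 16 in all, crops included, and the job is handed in when it is done.

```bash
mkdir -p pics; ls; python3 - <<'E'
from workcell import arm, planner, vision, telemetry
import cv2
for n in ("scene","top"):
    im=vision.camera(n); cv2.imwrite(f"pics/{n}0.png",im[:,:,::-1])
    i=vision.camera_info(n); print(n,i)
print(vision.camera_info("wrist"),telemetry.current_eef_rot(),telemetry.current_time_s())
E
```

```text
pics
scene {'fovy': 46.97342192067089, 'cx': 308.2010973144988, 'cy': 237.67649062825137, 'dist_coeffs': array([-0.04536116,  0.        ,  0.        ,  0.        ,  0.        ]), 'world_from_camera': array([[ 8.16048202e-01, -3.44757364e-01,  4.63904831e-01,
         1.05571311e+03],
       [ 5.77713509e-01,  4.61985216e-01, -6.72916608e-01,
        -7.05666913e+02],
       [ 1.76757820e-02,  8.17136476e-01,  5.76173192e-01,
         7.51955500e+02],
       [ 0.00000000e+00,  0.00000000e+00,  0.00000000e+00,
         1.00000000e+00]])}
top {'fovy': 56.97318539297539, 'cx': 320.21264011437876, 'cy': 240.8892413951652, 'dist_coeffs': array([-0.04341129,  0.        ,  0.        ,  0.        ,  0.        ]), 'world_from_camera': array([[-6.22320178e-03,  9.99157918e-01, -4.05552286e-02,
         4.62441453e+02],
       [-9.99897220e-01, -5.69373424e-03,  1.31579213e-02,
         6.26041143e+01],
       [ 1.29159306e-02,  4.06329447e-02,  9.99090658e-01,
         1.24298263e+03],
       [ 0.00000000e+00,  0.00000000e+00,  0.00000000e+00,
         1.00000000e+00]])}
{'fovy': 69.72641869979523, 'cx': 314.9300697829251, 'cy': 235.85742256620924, 'dist_coeffs': array([-0.04989917,  0.        ,  0.        ,  0.        ,  0.        ]), 'world_from_camera': array([[ 3.12136062e-01, -9.05007302e-01, -2.89020521e-01,
         1.29195019e+02],
       [ 9.50033019e-01,  2.96415113e-01,  9.78536841e-02,
         6.41832303e+02],
       [-2.88824807e-03, -3.05122702e-01,  9.52308666e-01,
         3.73359181e+02],
       [ 0.00000000e+00,  0.00000000e+00,  0.00000000e+00,
         1.00000000e+00]])} [ 1.57683487e-01  9.87489294e-01 -8.98620047e-04 -7.29801526e-05] 0.1
```

View pics/top0.png

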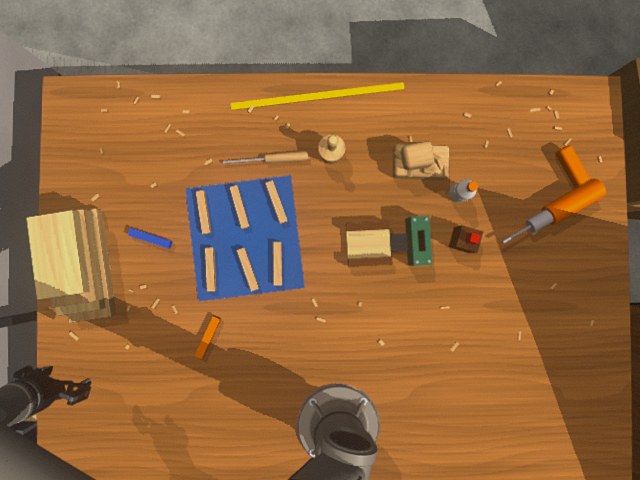

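View pics/scene0.png

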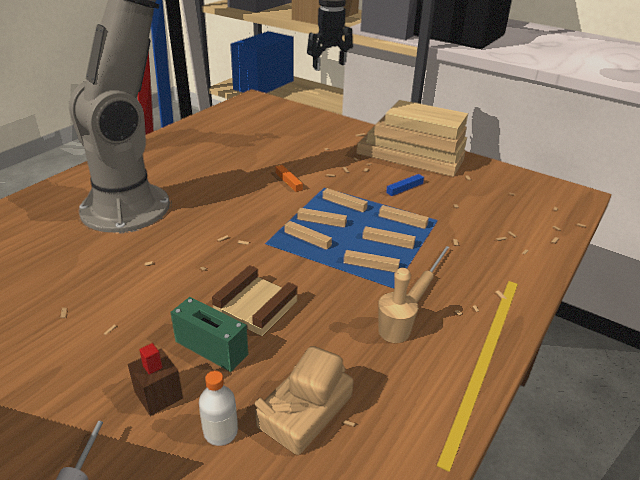

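Six natural-wood slats lie on the blue mat (top view cols 200–285, rows 180–290). The orange slat at (208,337) and the blue one at (149,237) are off the mat and are look-alikes. The stand is at (369,243), the housing at (420,240) and the holder with the red pin at (468,239). Next I measure from the top and scene views and look closer with the wrist camera.

```bash
cat > h.py <<'E'
from workcell import arm, planner, vision, telemetry
import numpy as np, cv2
def snap(n,save=None):
    i=vision.camera_info(n); im=np.ascontiguousarray(vision.camera(n)[:,:,::-1])
    if save: cv2.imwrite(f"pics/{save}.png",im)
    return im,i
def rays(i,px):
    f=240/np.tan(np.radians(i["fovy"])/2)
    K=np.array([[f,0,i["cx"]],[0,f,i["cy"]],[0,0,1]])
    u=cv2.undistortPoints(np.asarray(px,float).reshape(-1,1,2),K,np.array(i["dist_coeffs"])).reshape(-1,2)
    T=np.array(i["world_from_camera"])
    d=np.c_[u[:,0],-u[:,1],-np.ones(len(u))]@T[:3,:3].T
    return T[:3,3],d/np.linalg.norm(d,axis=1)[:,None]
def onplane(i,px,z):
    c,d=rays(i,px); return c+d*((z-c[2])/d[:,2])[:,None]
def tri(views):  # [(info,px),...] one point -> point, rms
    A=0;b=0;L=[]
    for i,p in views:
        c,d=rays(i,[p]); P=np.eye(3)-np.outer(d[0],d[0]); A=A+P; b=b+P@c; L.append((c,P))
    x=np.linalg.solve(A,b); return x,max(np.linalg.norm(P@(x-c)) for c,P in L)
def mask(im,name):
    h=cv2.cvtColor(im,cv2.COLOR_BGR2HSV)
    R={"red":[((0,170,90),(6,255,255)),((174,170,90),(180,255,255))],"green":[((65,80,30),(95,255,255))],"blue":[((100,120,40),(125,255,255))],
       "lime":[((8,40,120),(28,175,255))]}[name]
    return sum(cv2.inRange(h,a,b) for a,b in R).astype(np.uint8)
def blobs(m,amin,k=3):
    m=cv2.morphologyEx(m,cv2.MORPH_OPEN,np.ones((k,k),np.uint8))
    return sorted([c for c in cv2.findContours(m,cv2.RETR_EXTERNAL,cv2.CHAIN_APPROX_NONE)[0] if cv2.contourArea(c)>amin],key=cv2.contourArea,reverse=True)
def cen(c): M=cv2.moments(c); return np.array([M["m10"]/M["m00"],M["m01"]/M["m00"]])
def quat(phi): return [np.cos(phi/2),np.sin(phi/2),0,0]   # tool down, tool x at angle phi, closes along (sin,-cos)
def go(x,y,z,phi): arm.move_pose([x,y,z],quat(phi))
def slats_in(im,i,z=24):
    mb=blobs(mask(im,"blue"),2500)[0]; hull=np.zeros(im.shape[:2],np.uint8); cv2.fillPoly(hull,[cv2.convexHull(mb)],255)
    out=[]
    for c in blobs(mask(im,"lime")&hull,80):
        q=cv2.boxPoints(cv2.minAreaRect(c)); out.append((cen(c),onplane(i,q,z)))
    return out
E
python3 - <<'E'
from h import *
np.set_printoptions(precision=1,suppress=True)
t,ti=snap("top"); s,si=snap("scene")
for n,z in (("red",110),("green",75)):
    a=blobs(mask(t,n),20); b=blobs(mask(s,n),20)
    print(n,[(cen(c),cv2.contourArea(c),onplane(ti,[cen(c)],z)[0]) for c in a[:3]],[(cen(c),cv2.contourArea(c)) for c in b[:3]])
for c,q in slats_in(t,ti): print(c,q.mean(0),np.linalg.norm(q[1]-q[0]),np.linalg.norm(q[2]-q[1]))
# wrist looks
phi=np.pi
for k,(x,y,z) in enumerate([(560,-170,330),(500,-60,330),(560,200,330),(500,300,330)]):
    try: go(x,y,z,phi); arm.wait(.2); snap("wrist",f"w{k}"); print(k,telemetry.current_q(),telemetry.current_position()); np.save(f"w{k}.npy",vision.camera_info("wrist"),allow_pickle=True)
    except arm.PlanningError as e: print(k,e)
print(telemetry.current_time_s())
a=np.vstack([np.hstack([cv2.imread(f"pics/w{k}.png") for k in p]) for p in ((0,1),(2,3))]); cv2.imwrite("pics/m.png",cv2.resize(a,(800,600),interpolation=cv2.INTER_AREA))
E
```

```text
red [(array([474.5, 238. ]), 71.0, array([ 513.8, -352.2,  110. ]))] [(array([150.2, 358.1]), 423.5), (array([144.2,  88.7]), 241.5)]
green [] [(array([207.1, 332.3]), 3008.0)]
[210.  268.9] [437.5 350.   24. ] 26.027141725287503 118.77265579782573
[203.  211.7] [595.  370.4  24. ] 25.53121461099724 121.19881233793281
[277.  263.2] [450.4 165.8  24. ] 22.0409787085655 118.18812648598424
[247.3 268.9] [436.1 247.5  24. ] 24.56165070161311 120.2586584505765
[239.  206.4] [608.9 270.8  24. ] 23.36822912662563 121.28768349265009
[276.  201.6] [621.8 168.4  24. ] 22.963672462382846 121.0743264158189
0 [-0.6  0.4  1.1  1.5 -0.3  1.5  2.1] [ 560.1 -169.6  329.9]
1 [-1.1  0.1  1.2  1.7 -0.1  1.4  1.7] [500.3 -61.6 330.2]
2 [-1.2  0.4  1.1  1.5 -0.3  1.5  1.5] [560.1 198.3 330.6]
3 [-1.4  0.4  1.1  1.5 -0.3  1.5  1.3] [500.8 298.4 330.3]
6.4833
```

View pics/m.png

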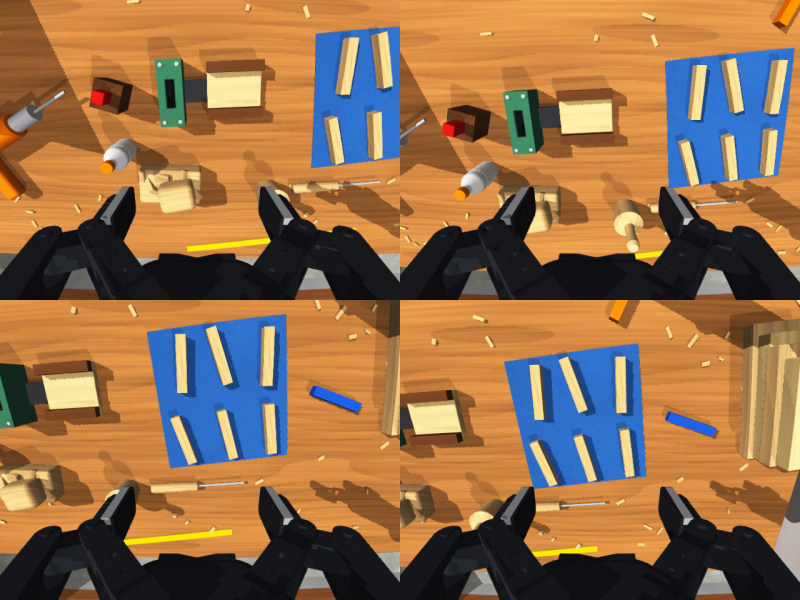

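The montage shows the wrist views w0–w3. All six slats on the mat are natural lime, the slot is a dark rectangle in the green cover, and the red head is on the holder. I'll take a close pair over the housing and holder.

```bash
python3 - <<'E'
from h import *
for k,(x,y,z) in enumerate([(525,-220,210),(525,-310,210)]):
    go(x,y,z,np.pi); arm.wait(.2); snap("wrist",f"c{k}"); np.save(f"c{k}.npy",vision.camera_info("wrist"),allow_pickle=True)
a=np.vstack([cv2.imread(f"pics/c{k}.png")[0:340] for k in (0,1)]); cv2.imwrite("pics/mc.png",cv2.resize(a,(564,600),interpolation=cv2.INTER_AREA))
for k in (0,1):
    im=cv2.imread(f"pics/c{k}.png"); h=cv2.cvtColor(im,cv2.COLOR_BGR2HSV)
    for n in ("red","green"):
        c=blobs(mask(im,n),100)[:2]
        for b in c:
            print(k,n,cv2.boundingRect(b),cv2.contourArea(b))
            m=np.zeros(im.shape[:2],np.uint8);cv2.drawContours(m,[b],-1,255,-1); m&=mask(im,n)
            print(np.histogram(h[:,:,2][m>0],bins=range(0,257,16))[0])
E
```

```text
0 red (141, 186, 43, 40) 1015.0
[  0   0   0   0   0  10 246  52  24  24  20  23  27  19  60 575]
0 green (281, 122, 59, 141) 7177.0
[   0    0   43   60   23   46   74  110  204 5500   20    1    0    0
    0    0]
1 red (244, 186, 36, 40) 981.5
[  0   0   0   0   0   9 165  55  21  19  18  25  27  22  57 621]
1 green (369, 124, 69, 140) 8536.0
[   0    2   50   38   74 1374  107  109  229 5534   22    1    0    0
    0    0]
```

View pics/mc.png

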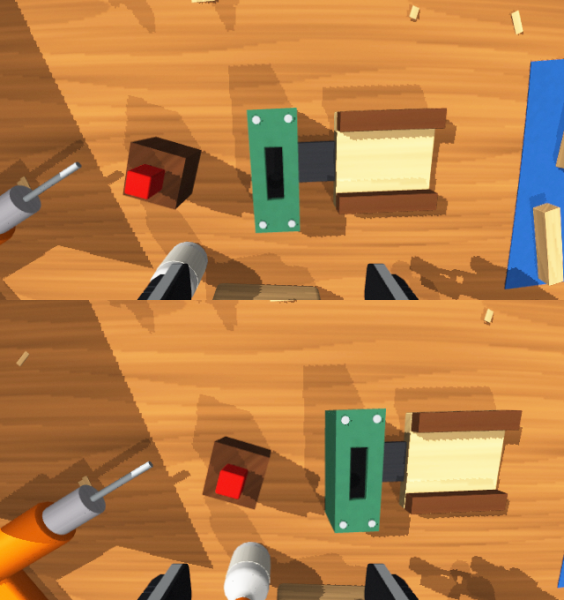

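Both views are clear: the bright red top face, the bright green cover with its dark slot, and the tan board between the dark bearers. I triangulate these.

```bash
cat > m1.py <<'E'
from h import *
np.set_printoptions(precision=1,suppress=True)
def feats(im):
    h=cv2.cvtColor(im,cv2.COLOR_BGR2HSV); V=h[:,:,2]; o={}
    r=blobs(mask(im,"red")&((V>195)*255).astype(np.uint8),60)[0]
    o["head"]=cv2.boxPoints(cv2.minAreaRect(cv2.convexHull(r)))
    g=(mask(im,"green")>0)&(V>136); g=g.astype(np.uint8)*255
    c=blobs(g,1000)[0]; hu=cv2.convexHull(c)
    o["cover"]=cv2.boxPoints(cv2.minAreaRect(hu))
    f=np.zeros_like(g); cv2.fillPoly(f,[hu],255)
    f=cv2.erode(f,np.ones((5,5)))
    d=((V<90)*255).astype(np.uint8)&f
    o["slot"]=cv2.boxPoints(cv2.minAreaRect(blobs(d,100)[0])); return o
if __name__=="__main__":
    I=[np.load(f"c{k}.npy",allow_pickle=True).item() for k in (0,1)]
    F=[feats(cv2.imread(f"pics/c{k}.png")) for k in (0,1)]
    for n,z in (("head",110),("cover",75),("slot",75)):
        p,e=tri([(I[k],F[k][n].mean(0)) for k in (0,1)]); print(n,"tri",p,"err",e)
        for k in (0,1):
            q=onplane(I[k],F[k][n],p[2]); d=[q[1]-q[0],q[2]-q[1]]; L=[np.linalg.norm(v) for v in d]
            v=d[int(np.argmax(L))]; print("  ",k,F[k][n].mean(0),q.mean(0),np.array(L),"ang",np.degrees(np.arctan2(v[1],v[0]))%180)
    W=[np.load(f"w{k}.npy",allow_pickle=True).item() for k in (2,3)]
    S=[slats_in(cv2.imread(f"pics/w{k}.png"),w) for k,w in zip((2,3),W)]
    for c,q in S[0]:
        j=min(range(len(S[1])),key=lambda j:np.linalg.norm(S[1][j][1].mean(0)-q.mean(0)))
        p,e=tri([(W[0],c),(W[1],S[1][j][0])]); print("slat",c,p,e)
E
python3 m1.py
```

```text
head tri [ 514.6 -354.7  110.5] err 0.06892780040958976
   0 [155.1 209. ] [ 514.7 -354.7  110.5] [23.9 22.7] ang 160.63977576672542
   1 [259.8 208.7] [ 514.9 -354.7  110.5] [23.1 22.5] ang 162.3002456514393
cover tri [ 506.8 -224.1   80.1] err 0.4887810820291679
   0 [310.  192.3] [ 510.1 -224.    80.1] [ 47.7 129.4] ang 2.559293496956413
   1 [407.2 193.5] [ 511.2 -223.6   80.1] [130.8  48.1] ang 1.36899510072638
slot tri [ 510.5 -223.3   75.6] err 0.061215661198707416
   0 [310.9 195.8] [ 511.1 -223.3   75.6] [18.2 55.1] ang 2.5883165211605976
   1 [406.5 196. ] [ 511.2 -223.2   75.6] [17.4 55.1] ang 5.042793836651302
slat [427.7  89.2] [435.3 350.4  17.2] 0.4119725844728406
slat [350.1  88.4] [435.  245.6  19.8] 0.25077494809991807
slat [289.9 100.7] [450.2 165.1  23.9] 0.2943089770005125
slat [431.4 204.8] [594.6 370.8  14.5] 0.04139690128705445
slat [363.4 214.1] [606.5 268.9  22.3] 0.2564662991063521
slat [293.4 223.3] [619.5 166.3  25. ] 0.205849143674951
```

Heights agree with the text (head top 110.5, slot 75.6). Now I take the pin, using a square-head yaw of about 161.5°.

```bash
python3 - <<'E'
from h import *
np.set_printoptions(precision=2,suppress=True)
phi=np.radians(161.5)
arm.gripper_to(0.55,60)
go(514.8,-354.7,180,phi)
print(arm.servo_line([514.8,-354.7,76],v=80,force_limit=8), telemetry.current_position())
arm.gripper_to(0,70); arm.wait(.2)
p=telemetry.current_position(); print("grip",p,telemetry.current_grip_width(),telemetry.current_grip_force())
np.save("grip.npy",p)
f=arm.servo_line([p[0],p[1],168],v=80,force_limit=25); print(f,telemetry.current_position(),telemetry.current_force(),telemetry.current_grip_width())
snap("wrist","p1"); snap("scene","p2")
a=np.hstack([cv2.imread("pics/p1.png")[160:460,140:540],cv2.resize(cv2.imread("pics/p2.png")[220:420,80:347],(400,300))]);cv2.imwrite("pics/pm.png",a)
print(telemetry.current_time_s())
E
```

```text
False [ 515.18 -355.05   76.61]
grip [ 514.78 -354.7    75.98] 0.002087954481954298 0.0
False [ 514.49 -354.34  167.35] [ 0.2  0.4 -0. ] -0.001113345684757727
13.725
```

View pics/pm.png

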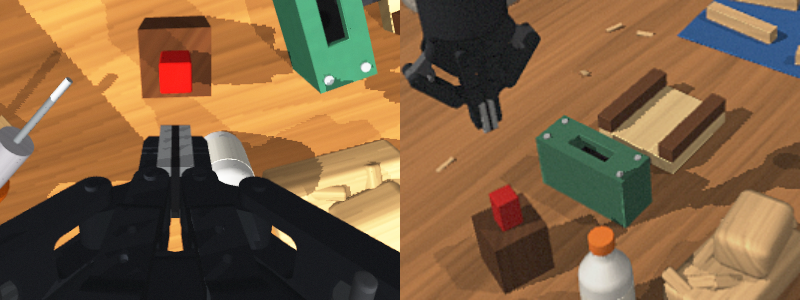

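The gripper shut on nothing. The pin is still upright in the holder (wrist crop (175,75)), and the fingertips show at scene px ≈(138,305) and wrist px ≈(315,290–310). I check the reported TCP against the pictures.

```bash
python3 - <<'E'
from h import *
np.set_printoptions(precision=1,suppress=True)
def proj(i,P):
    T=np.linalg.inv(np.array(i["world_from_camera"])); c=T[:3,:3]@np.array(P)+T[:3,3]
    f=240/np.tan(np.radians(i["fovy"])/2);K=np.array([[f,0,i["cx"]],[0,f,i["cy"]],[0,0,1]])
    return cv2.projectPoints(np.array([[c[0],-c[1],-c[2]]]),np.zeros(3),np.zeros(3),K,np.array(i["dist_coeffs"]))[0].ravel()
P=telemetry.current_position(); print(P,telemetry.current_eef_rot())
for n in ("scene","wrist","top"): print(n,proj(vision.camera_info(n),P), "pinhead",proj(vision.camera_info(n),[514.8,-354.7,110]))
si=vision.camera_info("scene"); wi=vision.camera_info("wrist")
print(tri([(si,(138,306)),(wi,(315,286))]))
t,_=snap("top","t1"); a=cv2.resize(t[190:290,390:520],(780,600),interpolation=cv2.INTER_CUBIC)
cv2.imwrite("pics/t1c.png",a)
print(wi["world_from_camera"])
E
```

```text
[ 514.5 -354.4  167.4] [ 0.2  1.   0.  -0. ]
scene [142.2 323.5] pinhead [148.  350.4]
wrist [314.6 267.7] pinhead [314.5 237.3]
top [483.8 236.5] pinhead [475.5 237.5]
(array([ 510.8, -352.8,  199.4]), np.float64(0.12576879013431816))
[[   0.3   -0.9   -0.3  441.7]
 [   0.9    0.3    0.1 -329.6]
 [  -0.    -0.3    1.   348.9]
 [   0.     0.     0.     1. ]]
```

View pics/t1c.png

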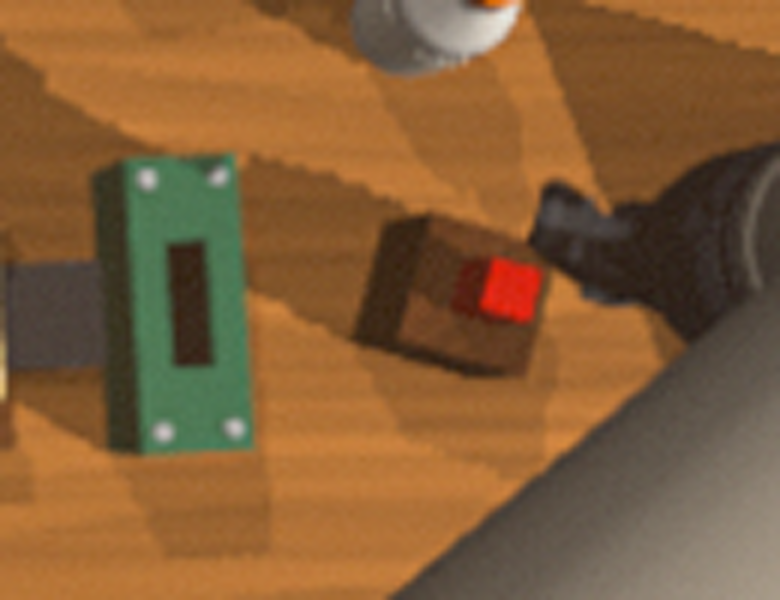

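The tips triangulate to z ≈ 199 while the TCP reads 167, so the real fingertips sit about 31 mm behind the reported TCP. That explains the miss, since the pads only brushed the top of the head. I'll confirm it by touching the bare bench.

```bash
python3 - <<'E'
from h import *
np.set_printoptions(precision=2,suppress=True)
phi=np.radians(161.5)
go(430,-300,60,phi)
print(arm.servo_line([430,-300,10],v=60,force_limit=6),telemetry.current_position())
print(arm.servo_line([430,-300,-45],v=20,force_limit=4),telemetry.current_position(),telemetry.current_force())
arm.servo_line([430,-300,120],v=150); arm.wait(.2)
wi=vision.camera_info("wrist"); w,_=snap("wrist","q1"); s,si=snap("scene","q2"); print(telemetry.current_position())
cv2.imwrite("pics/qm.png",np.hstack([cv2.resize(w[200:350,215:415],(400,300)),cv2.resize(s[180:330,60:260],(400,300))]))
E
```

```text
False [ 430.24 -300.26   10.26]
True [ 430.03 -300.01  -38.29] [0.02 0.6  4.3 ]
[ 429.71 -299.93  119.61]
```

View pics/qm.png

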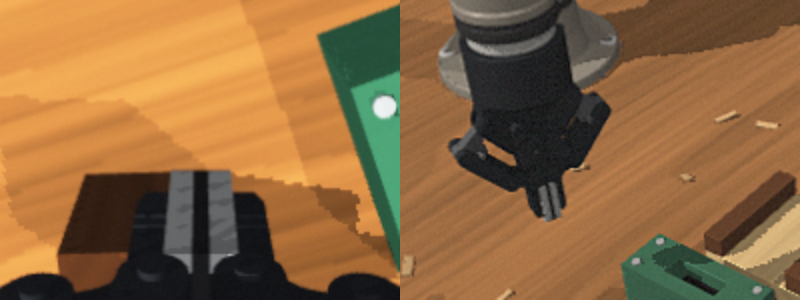

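```bash
python3 - <<'E'
from h import *
np.set_printoptions(precision=1,suppress=True)
wi=vision.camera_info("wrist"); p=np.array(telemetry.current_position()); phi=np.radians(161.5)
X=np.array([np.cos(phi),np.sin(phi),0]);Y=np.array([np.sin(phi),-np.cos(phi),0])
for r in (285,):
    for c in (300,315,331):
        d=onplane(wi,[(c,r)],p[2]+38)[0]-p; print(r,c,"tool x,y",d@X,d@Y)
si=vision.camera_info("scene")
for c,r in ((135,288),(142,287),(132,276)):
    d=onplane(si,[(c,r)],p[2]+38)[0]-p; print("scene",d@X,d@Y)
E
```

```text
285 300 tool x,y 7.457505330585846 -6.611685408783708
285 315 tool x,y 7.4580123323467244 0.26750879830203855
285 331 tool x,y 7.453360138130044 7.604818686506254
scene -1.6459057140537259 0.8818841204182967
scene -5.820488652705987 11.342111499790116
scene 30.992267183834844 8.657604252562143
```

The bench contact at reported z −38.3 confirms a 38 mm offset along z, and lateral alignment is good. I grasp again with that correction.

```bash
echo "D=38.0" >> h.py; python3 - <<'E'
from h import *
np.set_printoptions(precision=2,suppress=True)
phi=np.radians(161.5)
arm.gripper_to(0.55,60)
go(514.8,-354.7,130,phi)
t,ti=snap("wrist","g0"); print([ (cen(c),cv2.contourArea(c)) for c in blobs(mask(t,"red"),60)])
print(arm.servo_line([514.8,-354.7,76-D],v=70,force_limit=8), telemetry.current_position())
arm.gripper_to(0,80); arm.wait(.2)
p=telemetry.current_position(); print("grip",p,telemetry.current_grip_width(),telemetry.current_grip_force())
np.save("grip.npy",p)
if telemetry.current_grip_width()>.15:
    print(arm.servo_line([p[0],p[1],p[2]+95],v=80,force_limit=20),telemetry.current_position(),telemetry.current_force(),telemetry.current_grip_width())
snap("wrist","p3"); snap("scene","p4")
a=np.hstack([cv2.imread("pics/p3.png")[160:460,140:540],cv2.resize(cv2.imread("pics/p4.png")[220:420,80:347],(400,300))]);cv2.imwrite("pics/pm2.png",a)
print(telemetry.current_time_s())
E
```

```text
[(array([316.13, 247.84]), 1847.5)]
False [ 515.1  -355.01   38.51]
grip [ 515.16 -354.97   38.52] 0.2696900231847551 78.53048801422119
False [ 514.83 -354.61  132.87] [-0.62 -0.1  -0.64] 0.2701025751545232
23.5167
```

View pics/pm2.png

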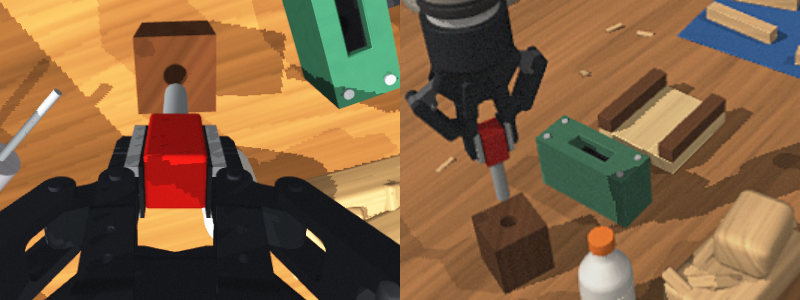

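The pin is held by its head and upright, clear of the holder. Next I feel along the slot.

```bash
cat > probe.py <<'E'
from h import *
np.set_printoptions(precision=2,suppress=True)
th=np.radians(2.5); C=np.array([511.1,-223.3]); ux=np.array([np.cos(th),np.sin(th)])
go(C[0],C[1],140,np.pi+th); arm.wait(.2)
i=vision.camera_info("wrist"); snap("wrist","ins")
c=C-16*ux
arm.servo_line([*c,110],v=80)
f=arm.servo_line([*c,80],v=30,force_limit=6); print("enter",f,telemetry.current_position(),telemetry.current_force())
if f: raise SystemExit
for s in np.arange(-16,18,4):
    c=C+s*ux
    arm.servo_line([*c,78],v=60)
    f=arm.servo_line([*c,68],v=25,force_limit=5); p=telemetry.current_position(); print(s,f,p,telemetry.current_force())
    if not f: 
        f=arm.servo_line([*c,42],v=40,force_limit=12); print("down",f,telemetry.current_position(),telemetry.current_force()); break
    arm.servo_line([*c,78],v=60)
print(telemetry.current_time_s(),telemetry.current_grip_width())
E
python3 probe.py
```

```text
enter False [ 495.29 -224.1    80.19] [ 0.21  0.24 -1.82]
-16 True [ 495.63 -224.3    73.4 ] [-0.53  1.62  5.77]
-12 True [ 499.4  -224.07   73.41] [-0.79 -0.33  5.11]
-8 True [ 503.41 -223.85   73.42] [-1.17  0.54  4.06]
-4 True [ 507.41 -223.68   73.41] [-0.22  1.02  4.8 ]
0 True [ 511.4  -223.57   73.44] [-0.31 -0.93  4.25]
4 True [ 515.39 -223.36   73.39] [-0.08  0.48  4.37]
8 True [ 519.43 -223.21   72.98] [-0.11  0.2   5.25]
12 False [ 523.5  -222.54   67.84] [ 2.12  0.03 -2.25]
down True [ 523.77 -222.64   43.51] [-0.11 -0.21  4.79]
33.1083 0.27201234810291197
```

It dropped into the hole at s≈+12 and came fully home at TCP 43.5 (head at 95). I release, back off, and then look at the stand and mat.

```bash
python3 - <<'E'
from h import *
np.set_printoptions(precision=1,suppress=True)
arm.gripper_to(0.55); arm.wait(.5)
p=telemetry.current_position(); arm.servo_line([p[0],p[1],150],v=100); print(telemetry.current_grip_width())
go(480,-150,190,np.pi); arm.wait(.2); snap("wrist","d0"); np.save("d0.npy",vision.camera_info("wrist"),allow_pickle=True)
go(480,-40,190,np.pi); arm.wait(.2); snap("wrist","d1"); np.save("d1.npy",vision.camera_info("wrist"),allow_pickle=True)
for k in (0,1):
    i=np.load(f"d{k}.npy",allow_pickle=True).item(); im=cv2.imread(f"pics/d{k}.png")
    for n in ("red","lime"):
        for c in blobs(mask(im,n),900)[:3]:
            q=onplane(i,cv2.boxPoints(cv2.minAreaRect(c)),115 if n=="red" else 20); print(k,n,cen(c),q.mean(0),np.linalg.norm(q[1]-q[0]),np.linalg.norm(q[2]-q[1]),np.degrees(np.arctan2(*(q[1]-q[0])[[1,0]])))
print(telemetry.current_time_s())
a=np.hstack([cv2.imread(f"pics/d{k}.png") for k in (0,1)]); cv2.imwrite("pics/dm.png",cv2.resize(a,(800,300),interpolation=cv2.INTER_AREA))
E
```

```text
0.54726452219541
0 red [229.4 273.7] [ 516.7 -220.5  115. ] 27.234430228264266 37.16705670650625 89.97942192019502
0 lime [322.5 119.4] [ 507.5 -146.8   20. ] 599.4909260576059 467.57914442572957 89.878647769339
0 lime [ 50.7 369.3] [ 695.6 -514.9   20. ] 330.83101384960077 122.25787677537426 125.05058584368251
0 lime [317.3 352.8] [ 672.6 -157.    20. ] 149.65683455086287 167.54280328940263 98.80376237984294
1 red [102.3 273.8] [ 517.1 -214.9  115. ] 39.765069467103835 35.60829527209836 94.13560411672727
1 lime [296.2 125.1] [526.5 -36.8  20. ] 599.8511114841615 508.15226968912145 89.81870995102923
1 lime [273.1 227.6] [507.7 -87.3  20. ] 122.97489085056792 74.81813415571186 92.9499504384885
1 lime [567.4 383.3] [715.2 293.   20. ] 65.08506634767004 428.83971859081095 147.29908514609312
36.6667
```

View pics/dm.png

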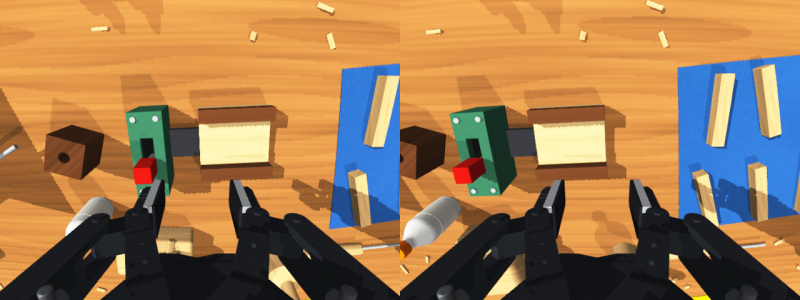

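The d0/d1 views show the red head resting on the cover next to the gripper, and the board at about (507,-87) turned about 3°. That agrees with the stand centre derived from the slot, (505.3,-88.3). I lay the first slat now.

```bash
cat > crib.py <<'E'
from h import *
import sys
np.set_printoptions(precision=1,suppress=True)
TH=np.radians(2.7); S=np.array([505.2,-88.3]); UX=np.array([np.cos(TH),np.sin(TH)]); UY=np.array([-UX[1],UX[0]])
GZ=-33.; OFF=13-GZ      # slat centre above commanded TCP
def look(tag):
    go(545,215,330,np.pi); arm.wait(.15); im,i=snap("wrist",tag); L=[]
    for c,q in slats_in(im,i):
        d=[q[1]-q[0],q[2]-q[1]]; n=sorted(np.linalg.norm(v) for v in d); v=max(d,key=np.linalg.norm)
        if n[0]>15 and 105<n[1]<135:
            L.append((q.mean(0)[:2],(np.arctan2(v[1],v[0])+np.pi/2)%np.pi-np.pi/2,n))
        else: print("odd blob",c,n)
    return L
def near(x,y,z,phis):
    q0=np.array(telemetry.current_q()); best=None
    for p in phis:
        q=planner.ik([x,y,z],quat(p))
        if q is not None and (best is None or np.abs(np.array(q)-q0).max()<best[0]): best=(np.abs(np.array(q)-q0).max(),p)
    return best[1]
def slot_of(k):
    lay,side=divmod(k,2); s=-49 if side==0 else 49
    return (S+UY*s if lay!=1 else S+UX*s),53+22*lay,(TH if lay!=1 else TH+np.pi/2)
def pick(k):
    L=look(f"l{k}_{int(telemetry.current_time_s())}"); print(len(L),"slats seen")
    c,a,n=max(L,key=lambda e:-np.linalg.norm(e[0]-S)); print("take",c,np.degrees(a),np.array(n))
    arm.gripper_to(0.6,50); ph=near(c[0],c[1],60,[a+np.pi,a])
    go(c[0],c[1],60,ph)
    f=arm.servo_line([*c,GZ],v=90,force_limit=8)
    if f: print("early contact",telemetry.current_position())
    arm.gripper_to(0); w=telemetry.current_grip_width(); print("width",w)
    p=telemetry.current_position(); arm.servo_line([p[0],p[1],140],v=200)
    return w>.15 and not f
def place(k):
    xy,z,a=slot_of(k); ph=near(*xy,140,[a+np.pi,a])
    go(*xy,140,ph); arm.servo_line([*xy,z-OFF+12],v=150,force_limit=15)
    f=arm.servo_line([*xy,z-OFF-2.5],v=25,force_limit=4); p=telemetry.current_position()
    print("placed",k,f,p-np.r_[xy,z-OFF],telemetry.current_grip_width())
    arm.gripper_to(0.5); arm.servo_line([p[0],p[1],150],v=200)
for k in map(int,sys.argv[1:]):
    if not pick(k) and not pick(k): sys.exit("no grasp")
    place(k); print("t",telemetry.current_time_s())
E
python3 crib.py 0; python3 - <<'E'
from h import *
go(480,-40,190,np.pi); arm.wait(.2); w,i=snap("wrist","e0"); s,_=snap("scene","e1")
cv2.imwrite("pics/em.png",np.hstack([cv2.resize(w,(400,300)),cv2.resize(s[180:405,100:400],(400,300))]))
E
```

```text
6 slats seen
take [453. 165.] 1.333703612736294 [ 21.8 119.6]
width 0.2439436945259429
placed 0 True [0.2 0.1 0.6] 0.24609358154479213
t 45.7583
```

View pics/em.png

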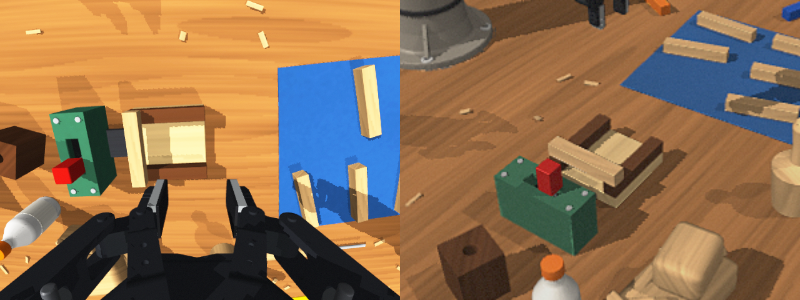

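The first slat lies across both bearers at the housing-side edge, and the pin is home. The contact height was as computed, so I continue with the rest of layers 1 and 2.

```bash
python3 crib.py 1 2 3; python3 - <<'E'
from h import *
go(480,-40,190,np.pi); arm.wait(.2); w,i=snap("wrist","f0"); s,_=snap("scene","f1")
cv2.imwrite("pics/fm.png",np.hstack([cv2.resize(w,(400,300)),cv2.resize(s[180:405,100:400],(400,300))]))
E
```

```text
5 slats seen
take [622.5 166.4] 19.910762503900155 [ 22.  122.3]
width 0.24398504325689152
placed 1 True [0.2 0.2 0.7] 0.244289889255294
t 55.4583
4 slats seen
take [437.5 246.3] 19.84459428045823 [ 22.3 120.1]
width 0.24403926969382572
placed 2 True [ 0.3 -0.1  0. ] 0.24368009967308013
t 64.4917
3 slats seen
take [609.  269.3] 16.63750687910681 [ 21.8 123. ]
width 0.24199233559188021
placed 3 True [0.2 0.1 0.7] 0.24597712197433746
t 73.7167
```

View pics/fm.png

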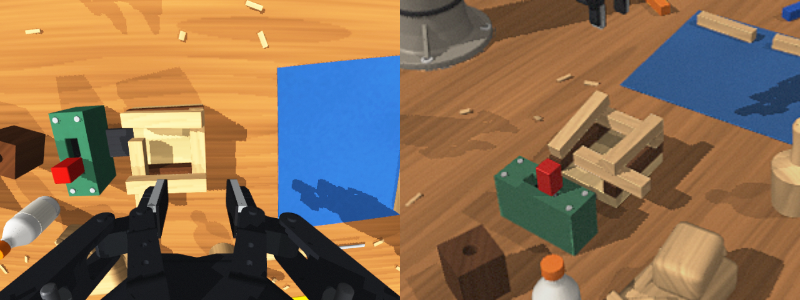

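In the scene crop a layer-1 end seems to stick out past the layer-2 slat at (650,190), so I check enlarged and measured from a closer look.

```bash
python3 - <<'E'
from h import *
import crib
go(505,-88,240,np.pi); arm.wait(.2); w,i=snap("wrist","g1"); np.save("g1.npy",i,allow_pickle=True)
def proj(i,P):
    T=np.linalg.inv(np.array(i["world_from_camera"])); c=T[:3,:3]@np.array(P)+T[:3,3]
    f=240/np.tan(np.radians(i["fovy"])/2);K=np.array([[f,0,i["cx"]],[0,f,i["cy"]],[0,0,1]])
    return cv2.projectPoints(np.array([[c[0],-c[1],-c[2]]]),np.zeros(3),np.zeros(3),K,np.array(i["dist_coeffs"]))[0].ravel()
s,si=snap("scene")
for im,inf in ((w,i),(s,si)):
    for k,col in ((0,(255,0,0)),(1,(255,0,0)),(2,(0,0,255)),(3,(0,0,255))):
        xy,z,a=crib.slot_of(k); u=np.array([np.cos(a),np.sin(a)]); v=np.array([-u[1],u[0]])
        q=[proj(inf,[*(xy+u*60*sx+v*11*sy),z+11]) for sx,sy in ((1,1),(1,-1),(-1,-1),(-1,1))]
        cv2.polylines(im,[np.int32(np.round(q))],True,col,1)
c=proj(i,[505,-88,80]); r,cc=int(c[1]),int(c[0]); r=max(r,100)
a=cv2.resize(w[r-100:r+100,cc-130:cc+130],(400,308)); b=cv2.resize(s[250:350,190:320],(400,308))
cv2.imwrite("pics/gm.png",cv2.resize(np.hstack([a,b]),(800,308)))
E
```

```text
(no output)
```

View pics/gm.png

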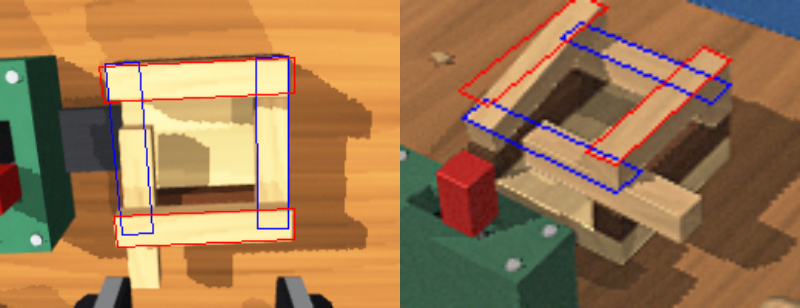

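The overlay shows that the slat at y=−49 (blue box, left) has been knocked about 40 mm toward +x, so it was the announced disturbance. Slat 2 (x=−49) has therefore dropped at one end. I unstack slats 3 and 2 to the mat and look again.

```bash
cat > un.py <<'E'
from h import *
import crib
from crib import *
def grab(xy,a,ztcp,op=.6):
    ph=near(*xy,140,[a+np.pi,a]); arm.gripper_to(op,50); go(*xy,140,ph)
    f=arm.servo_line([*xy,ztcp],v=90,force_limit=8); arm.gripper_to(0); p=telemetry.current_position()
    print("grab",f,p,telemetry.current_grip_width()); arm.servo_line([p[0],p[1],145],v=120)
def drop(xy,a=0.):
    ph=near(*xy,140,[a+np.pi,a]); go(*xy,140,ph); arm.servo_line([*xy,-15],v=150,force_limit=12)
    f=arm.servo_line([*xy,GZ-1],v=30,force_limit=6); p=telemetry.current_position(); print("drop",f,p)
    arm.gripper_to(.5); arm.servo_line([p[0],p[1],150],v=200)
if __name__=="__main__":
    xy,z,a=slot_of(3); grab(xy,a,z-OFF); drop((450,180))
    xy,z,a=slot_of(2); grab(xy,a,z-OFF-8); drop((590,210))
    go(480,-60,240,np.pi); arm.wait(.2); w,i=snap("wrist","h1"); np.save("h1.npy",i,allow_pickle=True)
    s,_=snap("scene","h2")
    cv2.imwrite("pics/hm.png",np.hstack([cv2.resize(w[80:280,160:426],(400,300)),cv2.resize(s[240:360,180:340],(400,300))]))
    print(telemetry.current_time_s())
E
python3 un.py
```

```text
grab False [554.6 -86.1  29.5] 0.24394669971200536
drop True [449.7 180.1 -32.5]
grab False [456.5 -90.6  21.3] 0.24514209306282175
drop True [590.4 210.3 -19.9]
94.0583
```

View pics/hm.png

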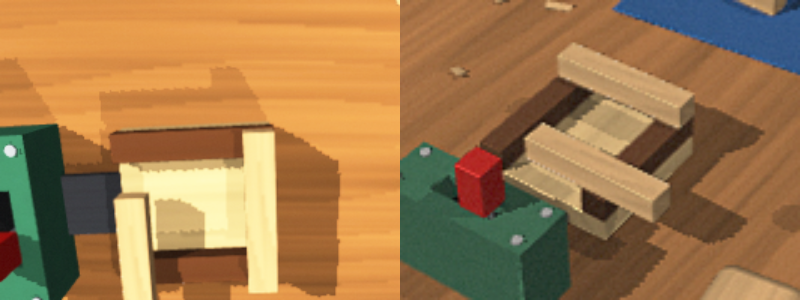

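Slat 0 now lies alone, shifted toward +x and resting on the +x bearer (its upper end at crop (132,200)). I locate it by ray casting, check the two slats on the mat, and put it back.

```bash
python3 - <<'E'
from un import *
i=np.load("h1.npy",allow_pickle=True).item()
P=lambda x,y:(160+x*.665,80+y*2/3)
q=onplane(i,[P(115,200),P(150,198),P(123,300),P(157,300)],64)[:,:2]; print(q)
e=(q[0]+q[1])/2; d=(q[2]+q[3]-q[0]-q[1]); a=np.arctan2(d[1],d[0]); c=e+60*np.array([np.cos(a),np.sin(a)])
rel=c-S; print("centre",c,"deg",np.degrees(a),"stand",rel@UX,rel@UY)
# grasp nearer the bearer than the slat's middle is not needed: balance point = centre
grab(c,a,53-OFF); 
if telemetry.current_grip_width()>.15: place(0)
go(480,-60,240,np.pi); arm.wait(.2); w,i=snap("wrist","i1"); s,_=snap("scene","i2")
L=look("i3"); print([(l[0],np.degrees(l[1]),np.array(l[2])) for l in L])
m=cv2.imread("pics/i3.png")
cv2.imwrite("pics/im.png",np.hstack([cv2.resize(w[80:280,160:426],(266,200)),cv2.resize(s[240:360,180:340],(266,200)),cv2.resize(m,(266,200))]))
print(telemetry.current_time_s())
E
```

```text
[[ 492.5 -143.3]
 [ 491.  -118.2]
 [ 570.6 -142.6]
 [ 570.5 -116.7]]
centre [ 551.8 -129.9] deg 0.8167400606965444 stand 44.553425553057934 -43.76496433871023
grab False [ 552.2 -130.1    7.5] 0.24510842149874276
placed 0 True [0.2 0.2 0.5] 0.24383775977673092
[(array([437.9, 348.6]), np.float64(2.678473576294859), array([ 26.4, 118.4])), (array([451.2, 179.8]), np.float64(-0.03392339516523154), array([ 21.6, 118.2])), (array([595.9, 368.2]), np.float64(9.730772120549757), array([ 26.6, 122.7])), (array([587.3, 210. ]), np.float64(-0.7074133576879593), array([ 21. , 120.9]))]
103.3833
```

View pics/im.png

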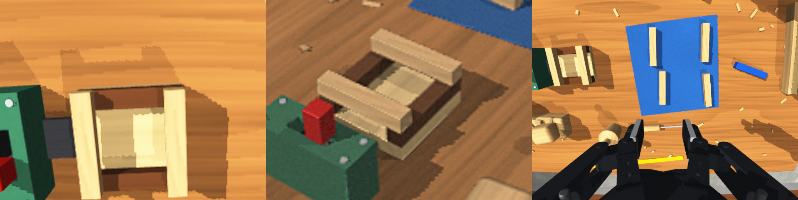

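Layer 1 is correct again and four slats lie flat on the mat, so I place the remaining four. The picture from h1 is stale, and each pick takes a fresh look.

```bash
python3 crib.py 2 3 4 5; python3 - <<'E'
from h import *
import crib
go(505,-88,270,np.pi); arm.wait(.2); w,i=snap("wrist","j1"); s,si=snap("scene","j2")
def proj(i,P):
    T=np.linalg.inv(np.array(i["world_from_camera"])); c=T[:3,:3]@np.array(P)+T[:3,3]
    f=240/np.tan(np.radians(i["fovy"])/2);K=np.array([[f,0,i["cx"]],[0,f,i["cy"]],[0,0,1]])
    return cv2.projectPoints(np.array([[c[0],-c[1],-c[2]]]),np.zeros(3),np.zeros(3),K,np.array(i["dist_coeffs"]))[0].ravel()
for im,inf in ((w,i),(s,si)):
    for k in range(2,6):
        xy,z,a=crib.slot_of(k); u=np.array([np.cos(a),np.sin(a)]); v=np.array([-u[1],u[0]])
        q=[proj(inf,[*(xy+u*60*sx+v*11*sy),z+11]) for sx,sy in ((1,1),(1,-1),(-1,-1),(-1,1))]
        cv2.polylines(im,[np.int32(np.round(q))],True,(255,0,0) if k>3 else (0,0,255),1)
c=proj(i,[505,-88,90]); r,cc=max(int(c[1]),110),int(c[0])
cv2.imwrite("pics/jm.png",np.hstack([cv2.resize(w[r-100:r+100,cc-130:cc+130],(400,308)),cv2.resize(s[220:350,180:349],(400,308))]))
print(telemetry.current_time_s())
E
```

```text
4 slats seen
take [450.8 179.8] -0.8384656132317284 [ 20.8 119. ]
width 0.24150249221887327
placed 2 True [0.3 0.2 0.6] 0.2461361226730102
t 111.2083
3 slats seen
take [586.9 209.2] 0.034801562048501565 [ 21.  120.8]
width 0.24452275488641645
placed 3 True [0.2 0.1 0.7] 0.24246601502099355
t 120.2
2 slats seen
take [438.2 348.6] 2.7483572577156883 [ 26.4 119.4]
width 0.24630940830206302
placed 4 True [0.3 0.  0.7] 0.24123619878173214
t 129.675
1 slats seen
take [595.6 368.1] 9.669687188810085 [ 26.4 122.8]
width 0.24454020855552025
placed 5 True [0.2 0.2 0.7] 0.24436411323134705
t 139.0583
139.9417
```

View pics/jm.png

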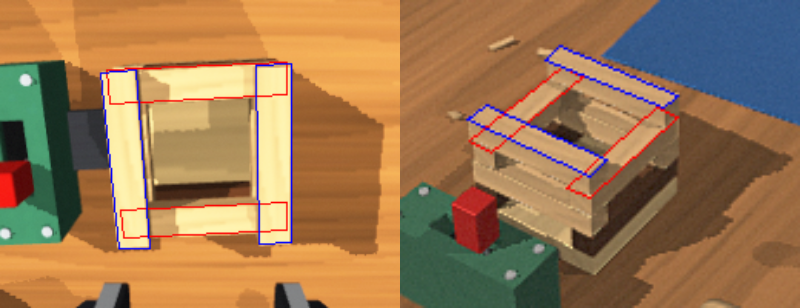

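All six slats form a square three-layer crib and the pin is home. The contact heights were right to within 1 mm.

```bash
python3 -c "
from workcell import arm
print(arm.hand_in())"
```

```text
the job is handed in; nothing more can be done
None
```

The job is handed in at about 140 s robot time: the pin is fully home and released, and all six slats are stacked as a three-layer crib after I rebuilt one knocked slat; no verdict came back.

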